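# Seat a seconds hand on the hand-setting press

## Robot

A 7-joint arm with a two-finger parallel gripper is mounted at the origin on the work surface. World frame = base frame: x ahead of the robot, y to its left, z up, the work surface at z = 0. Lengths are in m, angles in rad, forces in N, time in s.
With the tool pointing down it reaches from about 0.425 to 0.95 m from the base axis. Payload 4.7 kg.
Tool frame: the origin (TCP) lies midway between the tips of the shut fingers; the grasp point (between the pads) lies 19 mm behind it; z points along the fingers, y is the line along which they close (so a half turn about z gives the same grasp; the last joint's range is limited). The gripper opens to 87 mm and grips with 3 to 60 N. Pads are 19 mm wide; open, the fingers measure 117 mm over their backs; the gripper's body (75 mm by 190 mm) begins 51 mm behind the grasp point.
Start: joints at [-1.207, 0.469, -0.049, 1.532, 0.024, 1.141, -0.082], TCP at [0.258, 0.624, 0.223] pointing down, gripper open.
Joint ranges: [-2.59, 2.59], [-0.33, 1.99], [-1.39, 1.29], [0.1, 2.45], [-1.04, 4.18], [0.21, 1.99], [-2.66, 2.66]. Speed limits (rad/s): [2.57, 2.57, 3.14, 3.14, 3.14, 3.14, 3.14].

## Interface

Orientations are given as a unit quaternion [w, x, y, z].
In Python, from rig import monitor, vision, job, boxes_of, trace gives the robot as it stands.
- The arm moves only by the tool step_arm, never from a script. Its argument "deltas" is one flat list of numbers, 4 for each row, row after row: the shift along the tool's x, y, z in m, then the turn about the tool's z in degrees. A call has 1 to 12 rows; each row shifts and turns the commanded pose from where the row before left it, along the tool's axes as they then stand; what a row does not reach is not made up. A row lasts 1/8 s, in which the tool goes at most 62.5 mm and 10.7 degrees, less where a joint would pass 70% of its speed; a pose out of reach is approached as far as the arm can. A call with a gripper value outside its range is refused whole. "fingers" is the finger opening in m, from 0 to 0.087, set as the call begins (left out, the last holds). The fingers move at their own pace and stop on an object; "grip_force" is the grip in N (left out, the last holds). Time passes only in rows, so rows that do not move let the fingers close. It gives the time, the measured TCP pose, the force, the opening and the grip force at its end, in the units of the state.
- monitor.sense(): the state, without advancing time (a new reading comes with each control period).
- vision.snapshot(name): name is "scene" or "top"; returns a dict with "pixels" (400x640x3 uint8, blue, green, red), "depth" (400x640 float32, m along the optical axis (not along the pixel's ray), 0 where there is no reading), "fx", "fy", "cx", "cy" (pixels), "position" and "rotation" of the camera in the world. Camera axes: x right, y down, z forward; pixel columns grow to the right and rows downward; lengths in m; the calibration is good to about 2 mm. A picture is of the moment at which its call begins.
- job.hand_in(): hands the job in; it is judged then, once.
Trained networks look in a picture, given as the dict that the camera call returned (one of the last four; its "shot" number tells which), for a name from the list of things; names that differ only in an ending like _2 or _b are one class to them, and where a whole thing is asked for, a point or a joint stands for the part that bears it (a point fixed in the world has none). Each returns a list of dicts, best first, with "p" (0 to 1); they miss things now and then, are a little off and sometimes report something else, mostly with a low value. They report only what shows in the picture. A call takes as long as a camera call. They do not tell look-alikes from the thing itself.
- boxes_of(picture, query): "bbox" ([centre column, centre row, width, height] as shares, 0 to 1, of the picture: columns of its width, rows of its height, round what is visible of it).
- trace(picture, query): "mask" (400x640 bool, what is visible of it) and "bbox" ([centre column, centre row, width, height] as shares, 0 to 1, of the picture: columns of its width, rows of its height, round what is visible of it).
The state is a dict: "clock": time; "joint_positions": joint angles; "qvel": joint speeds; "joint_torque": joint torques, N m; "eef_pos": TCP position; "orientation": TCP orientation; "wrist_force": force on the tool from outside, world axes, zero at the start; "ft_torque": the same for the moment, N m; "finger_gap": finger opening in m; "finger_force": force on a finger pad.
Only numpy, scipy, OpenCV 4.12 (cv2) and the standard library are available. Lean on these libraries where they do the work, as an engineer would, in place of code of your own. Each camera call takes 0.05 s, during which the arm holds its last target. There are 200 camera calls.

## Task

The watch clamped on the hand-setting press's carriage has its seconds hand laid on: with closed fingertips push (do not grip) the carriage's upright finger post until the carriage is fully home against the right-hand stop (the robot's right), so that the watch stands under the fine-tipped right-hand spindle. Then press that spindle's cap gently all the way down, hold it a moment to seat the hand, let it spring right up and withdraw. Lift nothing, never touch the watch or press another spindle, and leave the press and everything else on the bench where it stands.

Things in the scene. Friction and masses are not known exactly. Their poses are not given: they have to be found in the camera images.
- press: Grey hand-setting press, 4 kg, loose. Origin: centre of underside; x to its back (away from the robot), y to its left. Base plate 160 (x) by 180 by 16 mm. Back column (x 50 to 74 mm, 64 wide) carries a cross bar (x 42 to 74, y -61 to 61, z 74 to 98 mm) with three arms, each 20 wide, forward to x 7; a spindle in each, at x 20, y 40, 0, -40 mm.
- carriage (a joint): Travel of the carriage to the press's right (its -y), m: 0 at the left stop (watch under the left spindle), 0.040 under the middle one, 0.080 at the right stop (watch under the right spindle). Its rods end in aluminium stop blocks 65 to 77 mm either side of the middle spindle, 32 mm high. It stays where it is left; sliding takes 1 to 2 N.
- post_top (a point): Centre of the top of the finger post: upright steel pin 12 mm across in front of the spindles, on an arm (14 mm wide, top 26 mm above the bench) of the carriage, 75 mm in front of the spindle line. It spans 26 to 56 mm above the bench (lowest 3 mm a 15 mm collar). The base plate's top, 16 mm above the bench, lies below it.
- watch: The watch, a steel disc 33 mm across and 5 mm thick with a white dial and hands (7 mm with them), clamped on the brass holder on the carriage. Origin: centre of its underside, 32 mm above the bench.
- spindle_left (a joint): How far the left spindle is pressed down, m: 0 up, 0.010 fully down. A spring pushes it up.
- spindle_middle (a joint): The same for the middle spindle.
- spindle_right (a joint): The same for the right-hand spindle, the one with the finest tip. Its spring starts at about 1.5 N and takes about 5 N fully down, where it meets a hard stop.
- cap_left (a point): Centre of the top face of the left spindle's round black cap, 22 mm across and 10 mm thick; 122 mm above the bench when up. The cap moves straight down with its spindle.
- cap_middle (a point): The same for the middle spindle's cap, 40 mm to the right of the left one.
- cap_right (a point): The same for the right-hand spindle's cap, 40 mm to the right of the middle one.
- loupe: Bystander, loose: black eyeglass loupe standing on its narrow end, 40 mm wide, 36 mm tall. Origin: centre of its underside.
- movement_stand: Bystander, loose: cream waisted movement stand, 48 mm across, with a bare movement on top, 37 mm tall in all. Origin: centre of its underside.
- tweezers: Bystander, loose: steel tweezers lying flat, 123 mm long, 8 mm tall. Origin: centre of its underside.
- screwdriver: Bystander, loose: small steel screwdriver lying flat, 109 mm long, 12 mm tall. Origin: centre of its underside.
- hands_tin: Bystander, loose: round aluminium tin of watch hands, 46 mm across, 16 mm tall. Origin: centre of its underside.
- watch_case: Bystander, loose: empty steel watch case, 44 mm across (about 56 mm over its lugs), 12 mm tall. Origin: centre of its underside.
- oil_stand: Bystander, loose: dark round oil stand with four capped pots, 60 mm across, 21 mm tall. Origin: centre of its underside.
- spare_holder: Bystander, loose: small stepped brass movement holder, 19 mm across, 14 mm tall, standing loose on the press's base plate, at its right front corner. Origin: centre of its underside.
Mind the look-alikes: they are no part of the job. Leave any green or pink look-alike of the press alone.

How it is judged:
On the way, in this order (a step that is already met when the one before it is completed fails the run):
1. the carriage is against its right-hand stop (within 2.5 mm), with all spindles up (value of joint carriage above 0.0775 m and value of joint each of spindle_left, spindle_middle, spindle_right below 0.002 m), for 0.2 s.
2. the right-hand spindle is pressed fully down (within 1.5 mm of its stop) over the watch (value of joint spindle_right above 0.0085 m and value of joint carriage above 0.0775 m), for 0.2 s.
At the end, for the whole second after the job is handed in: The carriage is within 2.5 mm of its right-hand stop, all three spindles are up (within 1.5 mm), the press is upright, still and within 20 mm of where it stood, and no bystander has moved more than 20 mm (value of joint carriage above 0.0775 m and value of joint each of spindle_left, spindle_middle, spindle_right below 0.0015 m and distance of each of press, loupe, movement_stand, tweezers, screwdriver, hands_tin, watch_case, oil_stand, spare_holder from where it was at the start of the episode below 0.02 m and angle between press's own z axis and vertical below 0.05 rad and linear speed of press below 0.01 m/s); the robot touches nothing.
It fails at once if the left or middle spindle is pressed (more than 3 mm), or the right-hand one while the watch is not under it (value of joint any of spindle_left, spindle_middle above 0.003 m or (value of joint spindle_right above 0.003 m and value of joint carriage below 0.075 m)).
It fails at once if the fingers push on the press or its parts with more than 30 N, or grip the finger post between them (contact force between the fingers and press above 30 N or (horizontal distance between the grasp point and post_top below 0.009 m and height (world z) of the grasp point below 0.08 m and contact force between the fingers and press above 1 N)).
It fails at once if the watch is touched (contact force between any of the arm, the fingers and watch above 0.3 N).
It fails at once if the press is lifted (8 mm), tipped or shoved more than 20 mm (height (world z) of press above 0.008 m or angle between press's own z axis and vertical above 0.1 rad or distance of press from where it was at the start of the episode above 0.02 m).
It fails at once if a bystander is moved or lifted more than 20 mm (distance of any of loupe, movement_stand, tweezers, screwdriver, hands_tin, watch_case, oil_stand, spare_holder from where it was at the start of the episode above 0.02 m).
It also fails if it takes over 45 s, if anything falls off the work surface, if the arm or the gripper's body presses on something with over 40 N, if the wrist force passes 120 N, or if a joint passes its speed limit or range.

## Working session

There is one attempt and no reset: what is moved stays moved. The work goes in short steps, Python scripts to look and compute and a tool call to move; the robot and the scene stay as the last step left them, time stands still between calls to the robot, and variables do not carry over. Pictures are saved under pics/ and viewed, at most 10 in all, crops included, and the job is handed in when it is done.

Besides the shell and the picture viewer there is one more tool, called after "Request:" as a command line: name --argument value ..., lists and objects as JSON in quotes. step_arm: Moves the arm, as the interface text tells. Its arguments: {"type":"object","properties":{"deltas":{"type":"array"},"fingers":{"type":"number"},"grip_force":{"type":"number"}},"required":["deltas"]}

```bash
mkdir -p pics; cat > h.py <<'E'
import numpy as np, cv2
from rig import monitor, vision, job, boxes_of, trace
def world(s,u,v,d=None):
    u=np.asarray(u,float);v=np.asarray(v,float)
    if d is None: d=s["depth"][v.astype(int),u.astype(int)]
    c=np.stack([(u-s["cx"])/s["fx"]*d,(v-s["cy"])/s["fy"]*d,d],-1)
    return c@np.array(s["rotation"]).T+np.array(s["position"])
E
python3 - <<'E'
from h import *
for n in ("scene","top"):
    s=vision.snapshot(n); cv2.imwrite(f"pics/{n}0.png",s["pixels"]); print(n,np.round(s["position"],3),s["fx"])
    for q in ("press","cap_right","cap_left","post_top","watch"):
        for b in trace(s,q)[:4]:
            v,u=np.nonzero(b["mask"]); d=s["depth"][v,u]; k=d>0
            if not k.any(): continue
            w=world(s,u[k],v[k]); print(q,round(b["p"],2),np.round(b["bbox"],3),np.round(np.median(w,0),3),np.round(w.max(0),3))
st=monitor.sense(); print({k:np.round(x,3) for k,x in st.items()})
E
```

```text
scene [ 0.937 -0.384  0.604] 393.0949393366087Traceback (most recent call last):
  File "<stdin>", line 8, in <module>
  File "h.py", line 7, in world
    return c@np.array(s["rotation"]).T+np.array(s["position"])
           ~^~~~~~~~~~~~~~~~~~~~~~~~~~
ValueError: matmul: Input operand 1 has a mismatch in its core dimension 0, with gufunc signature (n?,k),(k,m?)->(n?,m?) (size 4 is different from 3)
```

Rotation is a quaternion.

```bash
python3 - <<'E'
t=open('h.py').read()
t=t.replace('np.array(s["rotation"]).T','R.from_quat(s["rotation"],scalar_first=True).as_matrix().T').replace('import numpy','from scipy.spatial.transform import Rotation as R\nimport numpy',1)
open('h.py','w').write(t)
E
python3 - <<'E'
from h import *
for n in ("scene","top"):
    s=vision.snapshot(n); cv2.imwrite(f"pics/{n}0.png",s["pixels"]); print(n,np.round(s["position"],3),s["fx"])
    for q in ("press","cap_right","cap_left","post_top","watch"):
        for b in trace(s,q)[:4]:
            v,u=np.nonzero(b["mask"]); d=s["depth"][v,u]; k=d>0
            if not k.any(): continue
            w=world(s,u[k],v[k]); print(q,round(b["p"],2),np.round(b["bbox"],3),np.round(np.median(w,0),3),np.round(w.max(0),3))
st=monitor.sense(); print({k:np.round(x,3) for k,x in st.items()})
E
```

```text
scene [ 0.937 -0.384  0.604] 393.0949393366087
press 0.81 [0.274 0.567 0.179 0.26 ] [ 0.304 -0.206  0.016] [ 0.409 -0.085  0.123]
press 0.68 [0.5   0.382 0.13  0.196] [0.362 0.195 0.016] [0.453 0.383 0.123]
press 0.59 [0.482 0.678 0.182 0.241] [ 0.611 -0.094  0.027] [0.671 0.054 0.124]
cap_right 0.73 [0.404 0.641 0.022 0.026] [ 0.495 -0.118  0.025] [ 0.502 -0.108  0.031]
cap_right 0.56 [0.516 0.334 0.015 0.016] [0.385 0.192 0.119] [0.393 0.225 0.122]
cap_right 0.52 [0.447 0.609 0.02  0.046] [ 0.575 -0.107  0.12 ] [ 0.584 -0.023  0.124]
cap_left 0.6 [0.225 0.532 0.022 0.082] [ 0.303 -0.236  0.119] [ 0.31  -0.224  0.123]
post_top 0.73 [0.48  0.381 0.065 0.037] [0.298 0.206 0.025] [0.386 0.244 0.082]
post_top 0.71 [0.513 0.575 0.01  0.033] [ 0.602 -0.034  0.12 ] [0.611 0.054 0.123]
post_top 0.7 [0.465 0.604 0.013 0.072] [ 0.523 -0.04   0.031] [ 0.573 -0.029  0.078]
post_top 0.68 [0.255 0.598 0.074 0.062] [ 0.316 -0.227  0.028] [ 0.378 -0.193  0.056]
watch 0.53 [0.5   0.366 0.016 0.022] [0.311 0.224 0.036] [0.347 0.243 0.065]
watch 0.51 [0.242 0.588 0.032 0.033] [ 0.302 -0.235  0.036] [ 
[... 500 characters left out ...]
.034 0.096] [ 0.317 -0.223  0.027] [ 0.375 -0.201  0.122]
watch 0.64 [0.675 0.752 0.013 0.022] [ 0.298 -0.229  0.037] [ 0.313 -0.204  0.122]
{'clock': np.float64(0.7), 'joint_positions': array([-1.207,  0.469, -0.049,  1.533,  0.024,  1.141, -0.082]), 'qvel': array([ 0.001, -0.001, -0.   ,  0.001,  0.   ,  0.002, -0.002]), 'joint_torque': array([ 0.0000e+00, -5.0768e+01, -8.0000e-02, -2.3641e+01, -6.1000e-02,
        3.1000e-02,  0.0000e+00]), 'eef_pos': array([0.258, 0.624, 0.223]), 'orientation': array([0.   , 0.195, 0.981, 0.   ]), 'wrist_force': array([-0.445, -0.139, -0.599]), 'ft_torque': array([-0.076,  0.006,  0.013]), 'finger_force': np.float64(0.0), 'finger_gap': np.float64(0.087)}
```

View pics/scene0.png

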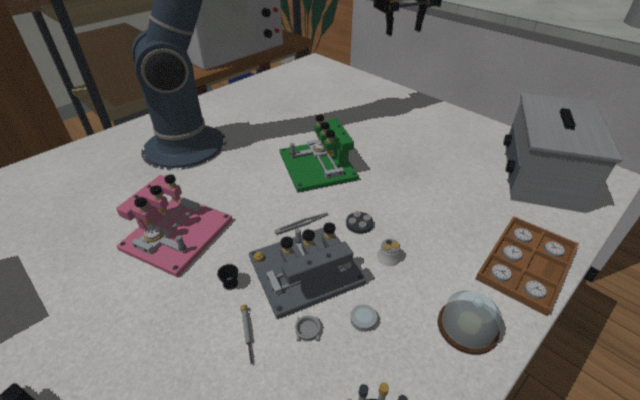

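View pics/top0.png

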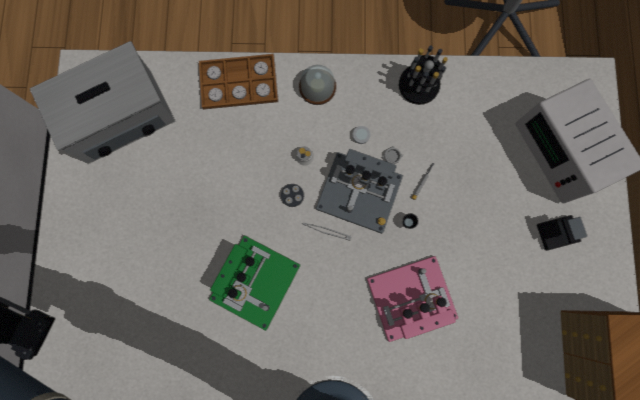

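The grey press is the one at scene (305,268) and top (360,190). In the top view its caps are near (350,169), (367,176) and (382,181), the carriage arm runs down to about (353,205), and the spare holder is at (381,221). I'll zoom in and measure.

```bash
python3 - <<'E'
from h import *
s=vision.snapshot("top"); p=s["pixels"]
c=cv2.resize(p[140:240,300:440],None,fx=5.5,fy=5.5,interpolation=cv2.INTER_CUBIC); cv2.imwrite("pics/tz.png",c)
def comps(lo,hi,nm,s,roi):
    u,v=np.meshgrid(np.arange(640),np.arange(400)); w=world(s,u,v)
    m=(w[...,2]>lo)&(w[...,2]<hi)&(w[...,0]>.45)&(w[...,0]<.68)&(w[...,1]>-.18)&(w[...,1]<.08)
    n,l,st,_=cv2.connectedComponentsWithStats(m.astype(np.uint8))
    for i in range(1,n):
        if st[i,4]>4: print(nm,st[i,:],np.round(w[l==i].mean(0),4),np.round(np.median(w[l==i],0),4))
comps(.112,.132,"capT",s,0); comps(.045,.066,"postT",s,0)
z=vision.snapshot("scene"); comps(.110,.132,"capS",z,0); comps(.045,.066,"postS",z,0)
cv2.imwrite("pics/sz.png",cv2.resize(z["pixels"][210:320,230:380],None,fx=5.2,fy=5.2,interpolation=cv2.INTER_CUBIC))
E
```

```text
capT [346 165   9   9  68] [ 0.5961 -0.0303  0.1213] [ 0.596  -0.0302  0.1215]
capT [362 171  10   9  70] [ 0.5829 -0.0681  0.1213] [ 0.5828 -0.0676  0.1214]
capT [378 176  10  10  73] [ 0.5698 -0.106   0.1207] [ 0.5693 -0.1066  0.1214]
postT [348 206   5   5  21] [ 0.515  -0.0351  0.0545] [ 0.5152 -0.035   0.0549]
capS [323 223  12  12 120] [ 0.6012 -0.033   0.1194] [ 0.6016 -0.0335  0.1205]
capS [302 230  13  12 128] [ 0.5883 -0.0704  0.1193] [ 0.5887 -0.071   0.1204]
capS [280 237  13  12 132] [ 0.575  -0.1079  0.1195] [ 0.5755 -0.1085  0.1204]
postS [295 229   6   8  43] [ 0.52   -0.0361  0.0519] [ 0.5212 -0.036   0.0532]
postS [300 270  38  20 265] [ 0.6348 -0.0889  0.0553] [ 0.6352 -0.0896  0.0556]
```

View pics/tz.png

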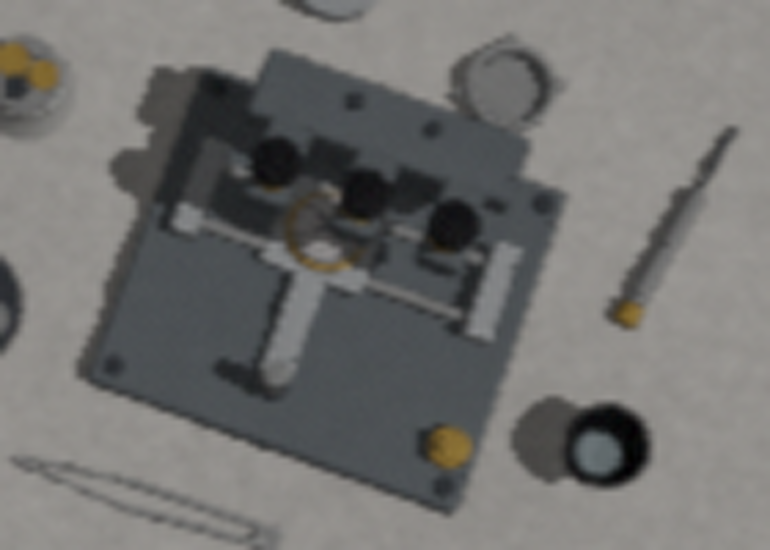

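View pics/sz.png

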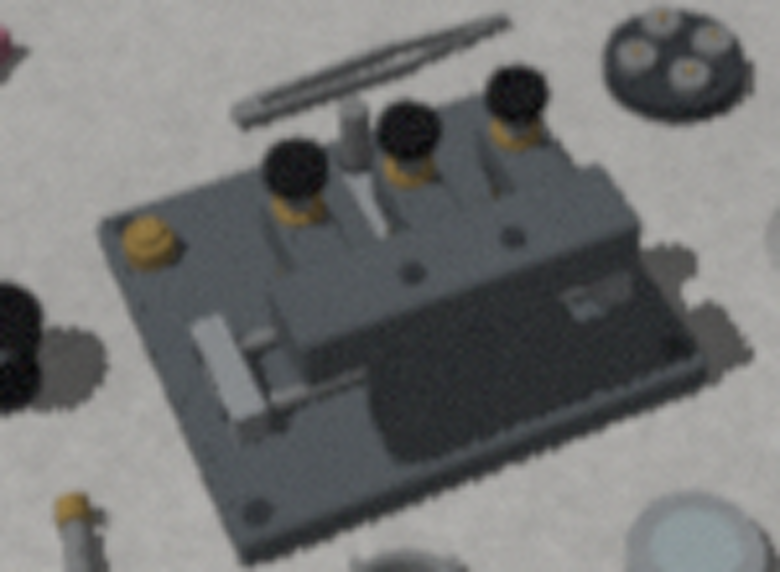

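Top-view zoom: the caps are black discs at about (275,160), (365,193) and (452,225) in the crop. The post top is at (277,370), in front of and left of the middle cap. The brass spare holder is at (450,447), clear of the push path. The scene crop agrees.

Averaging the two views:
- Post at about (0.5175, -0.0356).
- Right cap at about (0.5725, -0.107).
- Press y axis at about 70.9°.
- Carriage travel at about 31 mm, with 49 mm to go.

I'll push along tool y, so the long gripper body stays clear of the caps.

Request:
step_arm --deltas '[0,0,0,-3.4,-0.032,-0.035,0,0,-0.032,-0.035,0,0,-0.032,-0.035,0,0,-0.032,-0.035,0,0,-0.032,-0.035,0,0,-0.032,-0.035,0,0,-0.032,-0.035,0,0,-0.032,-0.035,0,0,-0.032,-0.035,0,0,-0.032,-0.035,0,0,-0.032,-0.035,0,0]' --fingers 0 --grip_force 20

```text
clock: 2.3
eef_pos: [0.4655, 0.1432, 0.2229]
orientation: [0.0, 0.166, 0.986, 0.0]
wrist_force: [0.5, 0.4, -0.8]
finger_gap: 0.0008
finger_force: 0.0
```

Request:
step_arm --deltas '[-0.027,-0.03,0,0,-0.027,-0.03,0,0,-0.027,-0.03,0,0,-0.027,-0.029,0,0,0,0,0,0,0,0,0.045,0,0,0,0.045,0,0,0,0.045,0,0,0,0.03,0,0,0,0.018,0,0,0,0,0,0,0,0,0]'

```text
clock: 3.8
eef_pos: [0.5286, -0.0026, 0.0403]
orientation: [0.001, 0.166, 0.986, 0.0]
wrist_force: [0.0, 0.8, 0.2]
finger_gap: 0.0007
finger_force: 0.0
```

```bash
python3 - <<'E'
from h import *
s=vision.snapshot("scene"); cv2.imwrite("pics/s2.png",cv2.resize(s["pixels"][170:320,230:380],None,fx=4,fy=4,interpolation=cv2.INTER_CUBIC))
st=monitor.sense(); print(st["eef_pos"],st["wrist_force"])
E
```

```text
[ 0.52884267 -0.00269056  0.04056087] [0.08740287 0.25811059 0.11299146]
```

View pics/s2.png

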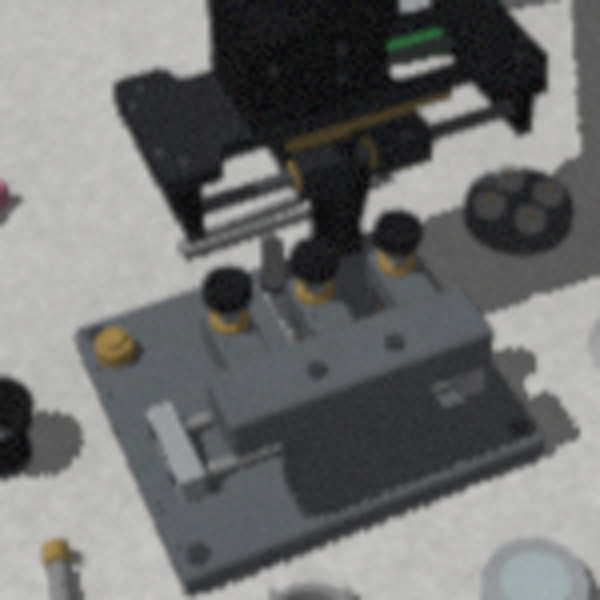

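The closed fingers stand just left of the post (post top near (272,240) in the crop, fingers near (340,215)), in line with it and clear of the caps. Now I'll push.

Request:
step_arm --deltas '[0,-0.006,0.002,0,0,-0.006,0,0,0,-0.006,0,0,0,-0.006,0,0,0,-0.006,0,0,0,-0.006,0,0,0,-0.006,0,0,0,-0.006,0,0,0,-0.006,0,0,0,0,0,0]'

```text
clock: 5.1
eef_pos: [0.51, -0.0551, 0.0375]
orientation: [-0.0, 0.167, 0.986, -0.0]
wrist_force: [-1.6, 0.0, -0.4]
finger_gap: 0.0006
finger_force: 0.0
```

```bash
cat >> h.py <<'E'
def post():
    for n in ("top","scene"):
        s=vision.snapshot(n); u,v=np.meshgrid(np.arange(640),np.arange(400)); w=world(s,u,v)
        ref=np.array([.5829,-.068] if n=="top" else [.5883,-.0704])
        d=w[...,:2]-ref; x=d@[.945,-.328]; y=d@[.328,.945]
        m=(w[...,2]>.045)&(w[...,2]<.066)&(abs(x+.075)<.012)&(y<.015)&(y>-.06)
        if m.sum()>3: print(n,m.sum(),np.round([x[m].mean(),y[m].mean(),y[m].min(),y[m].max()],4))
        c=(w[...,2]>.112)&(w[...,2]<.132)&(abs(x)<.02)&(abs(y+.04)<.015)
        print(" capR",c.sum(),np.round(w[c].mean(0),4) if c.any() else "")
    st=monitor.sense(); print(st["clock"],np.round(st["eef_pos"],4),np.round(st["wrist_force"],2))
E
python3 -c "
from h import *
post()"
```

```text
capR 0 
scene 78 [-0.0721 -0.0165 -0.032  -0.0005]
 capR 131 [ 0.5749 -0.1079  0.1196]
5.2 [ 0.5101 -0.0546  0.0374] [-0.67 -0.3  -0.68]
```

Request:
step_arm --deltas '[0,-0.002,0,0,0,-0.002,0,0,0,-0.002,0,0,0,0,0,0]'

```text
clock: 5.7
eef_pos: [0.5082, -0.06, 0.0374]
orientation: [-0.0, 0.166, 0.986, -0.0]
wrist_force: [-0.4, 0.9, 0.4]
finger_gap: 0.0006
finger_force: 0.3
```

Request:
step_arm --deltas '[0,-0.002,0,0,0,0,0,0]'

```text
clock: 5.95
eef_pos: [0.5076, -0.0619, 0.0375]
orientation: [-0.0, 0.166, 0.986, -0.0]
wrist_force: [-1.2, 0.3, -0.9]
finger_gap: 0.0008
finger_force: 0.3
```

Request:
step_arm --deltas '[0,-0.002,0,0,0,0,0,0]'

```text
clock: 6.2
eef_pos: [0.5069, -0.0639, 0.0375]
orientation: [-0.0, 0.166, 0.986, -0.0]
wrist_force: [-0.7, 0.3, -0.6]
finger_gap: 0.0004
finger_force: 0.3
```

```bash
python3 -c "
from h import *
post()"
```

```text
capR 0 
scene 73 [-0.0741 -0.03   -0.041  -0.0107]
 capR 130 [ 0.5747 -0.1078  0.1195]
6.3 [ 0.507  -0.0639  0.0375] [-0.41  0.72 -0.24]
```

Request:
step_arm --deltas '[0,-0.002,0,0,0,0,0,0]'

```text
clock: 6.55
eef_pos: [0.5064, -0.0657, 0.0375]
orientation: [-0.0, 0.166, 0.986, -0.0]
wrist_force: [0.2, 0.7, -0.7]
finger_gap: 0.0006
finger_force: 0.3
```

Request:
step_arm --deltas '[0,-0.002,0,0,0,0,0,0]'

```text
clock: 6.8
eef_pos: [0.5059, -0.0671, 0.0376]
orientation: [0.0, 0.166, 0.986, 0.0]
wrist_force: [1.1, 2.4, 0.6]
finger_gap: 0.0005
finger_force: 1.1
```

Request:
step_arm --deltas '[0,-0.002,0,0,0,0,0,0]'

```text
clock: 7.05
eef_pos: [0.5058, -0.0672, 0.0376]
orientation: [0.0, 0.165, 0.986, 0.001]
wrist_force: [1.6, 6.2, -1.1]
finger_gap: 0.0005
finger_force: 3.2
```

```bash
python3 -c "
from h import *
post()
s=vision.snapshot('scene'); cv2.imwrite('pics/s3.png',cv2.resize(s['pixels'][200:300,240:360],None,fx=5,fy=5,interpolation=cv2.INTER_CUBIC))"
```

```text
capR 0 
scene 83 [-0.0729 -0.0337 -0.0445 -0.015 ]
 capR 130 [ 0.5746 -0.1078  0.1195]
7.15 [ 0.5058 -0.0673  0.0376] [ 1.87  5.52 -0.5 ]
```

View pics/s3.png

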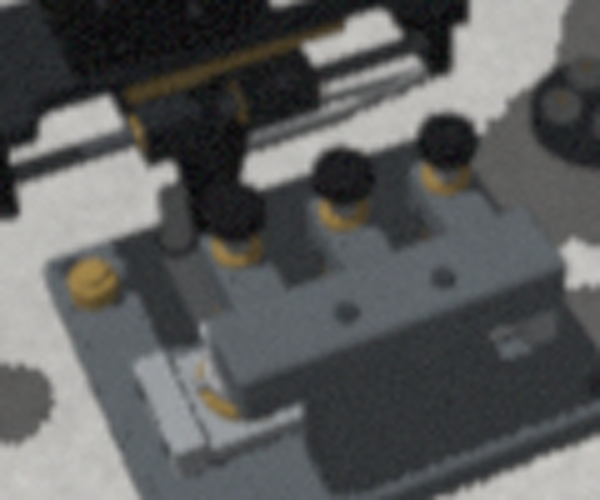

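The carriage sits against the right stop block: holder against the block at (200,390) in the crop, tip stalled, 6 N, and the press hasn't moved. Next I'll back off along +y and rise.

Request:
step_arm --deltas '[0,0.006,0,0,0,0.008,0,0,0,0.006,0,0,0,0,-0.03,0,0,0,-0.045,0,0,0,-0.045,0,0,0,0,0,0,0,0,0]'

```text
clock: 8.2
eef_pos: [0.5111, -0.0503, 0.1571]
orientation: [-0.0, 0.166, 0.986, -0.0]
wrist_force: [0.2, -0.5, -0.9]
finger_gap: 0.0
finger_force: 0.0
```

```bash
python3 -c "
from h import *
post()
p=monitor.sense()['eef_pos'][:2]; d=np.array([.5723,-.107])-p
print('tool dx,dy',d@[-.945,.328],d@[.328,.945])"
```

```text
capR 0 
scene 40 [-0.076  -0.0394 -0.0444 -0.0334]
 capR 132 [ 0.5749 -0.1079  0.1197]
8.3 [ 0.5106 -0.0503  0.1562] [-0.47  0.63  0.68]
tool dx,dy -0.07688248359519076 -0.033354323538308
```

Post now reads y = -39.4 mm, so the carriage is home (at least 79 mm). Moving over the right cap.

Request:
step_arm --deltas '[-0.026,-0.011,0,0,-0.026,-0.011,0,0,-0.025,-0.011,0,0,0,0,0,0,0,0,0.014,0,0,0,0.01,0,0,0,0,0,0,0,0,0]'

```text
clock: 9.3
eef_pos: [0.5735, -0.1065, 0.1335]
orientation: [-0.0, 0.166, 0.986, 0.0]
wrist_force: [0.6, -0.0, -0.4]
finger_gap: 0.0003
finger_force: 0.0
```

```bash
python3 -c "
from h import *
st=monitor.sense(); print(st['eef_pos'],st['wrist_force'])
s=vision.snapshot('scene'); cv2.imwrite('pics/s4.png',cv2.resize(s['pixels'][180:300,230:370],None,fx=5,fy=5,interpolation=cv2.INTER_CUBIC))"
```

```text
[ 0.573544   -0.10647261  0.13354858] [ 0.61520529 -0.00123123 -0.37100301]
```

View pics/s4.png

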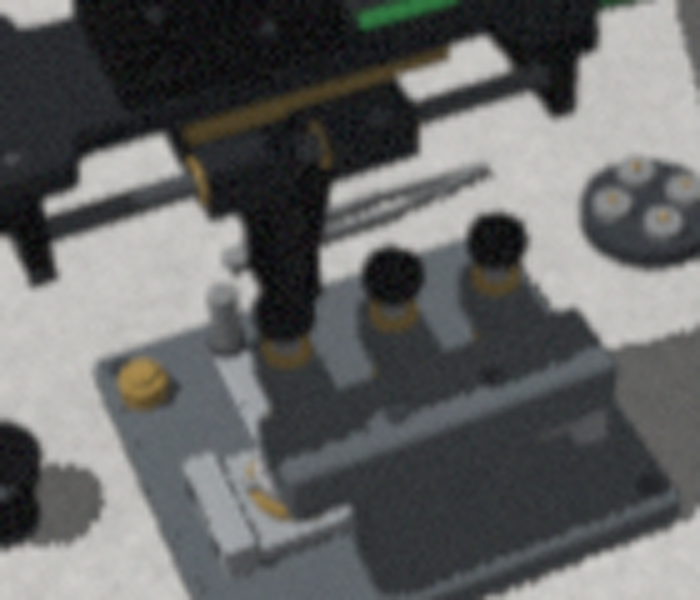

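The fingertips are centred over the right cap (285,315) and clear of the others. Pressing in small steps.

Request:
step_arm --deltas '[0,0,0.003,0,0,0,0.003,0,0,0,0.003,0,0,0,0.002,0,0,0,0.002,0,0,0,0.002,0,0,0,0,0]'

```text
clock: 10.22
eef_pos: [0.5735, -0.1068, 0.1185]
orientation: [-0.0, 0.166, 0.986, 0.0]
wrist_force: [-1.2, 0.7, 2.7]
finger_gap: 0.0004
finger_force: 1.4
```

Request:
step_arm --deltas '[0,0,0.002,0,0,0,0.002,0,0,0,0.001,0,0,0,0,0]'

```text
clock: 10.72
eef_pos: [0.5736, -0.1068, 0.1135]
orientation: [-0.0, 0.166, 0.986, 0.0]
wrist_force: [-1.9, 0.6, 5.4]
finger_gap: 0.0006
finger_force: 2.3
```

Request:
step_arm --deltas '[0,0,0.001,0,0,0,0,0]'

```text
clock: 10.98
eef_pos: [0.5736, -0.1068, 0.1125]
orientation: [-0.0, 0.166, 0.986, 0.0]
wrist_force: [-2.5, 0.8, 4.2]
finger_gap: 0.0005
finger_force: 2.5
```

Request:
step_arm --deltas '[0,0,0.001,0,0,0,0,0]'

```text
clock: 11.22
eef_pos: [0.5736, -0.1068, 0.1124]
orientation: [-0.0, 0.166, 0.986, 0.0]
wrist_force: [-4.6, 0.1, 10.0]
finger_gap: 0.0007
finger_force: 5.1
```

Hard stop reached: z is stalled and the force has risen to 10 N. I'll hold for about 0.6 s, then release slowly and withdraw.

Request:
step_arm --deltas '[0,0,0,0,0,0,0,0,0,0,0,0,0,0,0,0,0,0,0,0,0,0,-0.004,0,0,0,-0.004,0,0,0,-0.004,0,0,0,-0.01,0,0,0,-0.03,0,0,0,-0.04,0,0,0,0,0]'

```text
clock: 12.72
eef_pos: [0.5762, -0.1074, 0.2072]
orientation: [0.004, 0.166, 0.986, 0.0]
wrist_force: [0.2, 0.9, -0.2]
finger_gap: 0.0007
finger_force: 0.0
```

Request:
step_arm --deltas '[0.03,0.03,-0.02,0,0.03,0.03,-0.02,0,0.03,0.03,0,0,0.03,0.03,0,0,0,0,0,0,0,0,0,0]'

```text
clock: 13.48
eef_pos: [0.4996, 0.0453, 0.2432]
orientation: [0.0, 0.166, 0.986, -0.0]
wrist_force: [0.2, -0.3, -0.5]
finger_gap: 0.0003
finger_force: 0.0
```

```bash
python3 -c "
from h import *
post()
s=vision.snapshot('scene'); cv2.imwrite('pics/s5.png',cv2.resize(s['pixels'][200:360,200:420],None,fx=3.6,fy=3.6,interpolation=cv2.INTER_CUBIC))"
```

```text
top 20 [-0.0752 -0.04   -0.0446 -0.0348]
 capR 74 [ 0.5697 -0.1058  0.1212]
scene 40 [-0.0759 -0.0392 -0.0442 -0.033 ]
 capR 131 [ 0.5747 -0.1077  0.1194]
13.575 [0.4999 0.0446 0.2433] [0.38 0.85 0.33]
```

View pics/s5.png

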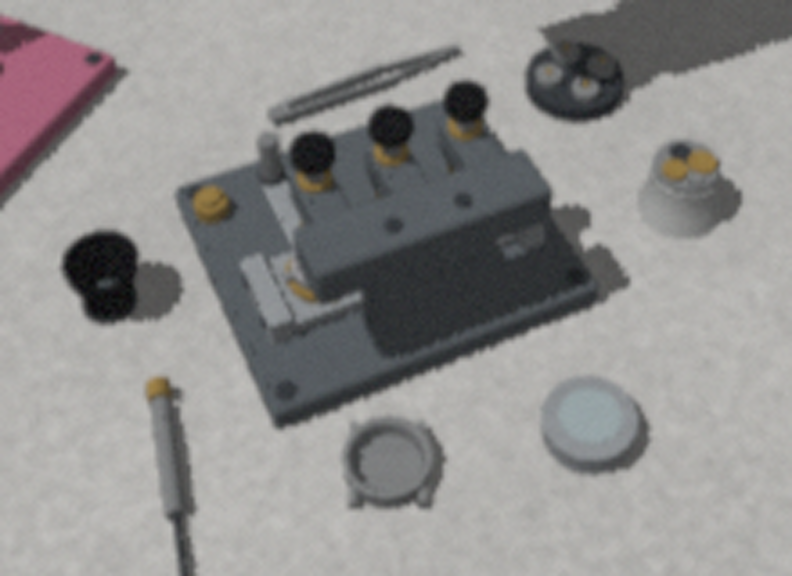

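The carriage is home (post at (270,155), against the block at (270,295)), all three caps are up, the bystanders are where they were and the arm is clear. Handing in.

```bash
python3 -c "
from rig import job
print(job.hand_in())"
```

```text
the job is handed in; nothing more can be done
None
```

Job handed in, with no verdict returned: the carriage is home at the right stop, the right spindle was pressed to its hard stop, held and sprang back up, the arm is clear, and nothing else appears to have moved.

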